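Roll a bearing up the gutter and bolt it in

ROBOT

A 6-joint arm with a two-finger parallel gripper is mounted at the origin on a cart in front of the work surface, level with it; the furniture and walls round the work are solid. World frame = base frame: x ahead of the robot, y to its left, z up, the work surface at z = 0. Lengths are in m, angles in rad, forces in N, time in s.
With the tool pointing down it reaches from about 0.275 to 0.725 m from the base axis. Payload 5.6 kg.
Tool frame: the origin (TCP) lies between the finger pads; the fingertips stand 19 mm ahead of it and the grasp point (between the pads) is the TCP; z points along the fingers, y is the line along which they close (so a half turn about z gives the same grasp; the last joint's range is limited). The gripper opens to 85 mm and grips with 20 to 120 N. Pads are 22 mm wide; open, the fingers measure 114 mm over their backs; the gripper's body (76 mm by 85 mm) begins 54 mm behind the grasp point. The pads swing forward as they close: fully open they stand 13 mm farther back than shut.
Start: joints at [-0.85, 0.255, 0.108, 0, -1.424, -0.285], TCP at [0.232, -0.499, 0.25] pointing down, gripper open.
Joint ranges: [-2.95, 2.95], [-1.21, 1.97], [-1.09, 1.5], [-2.87, 1.71], [-2.94, -0.07], [-3.05, 3.05]. Speed limits (rad/s): [2.57, 2.57, 3.14, 3.14, 3.14, 3.14].

INTERFACE

Orientations are given as a rotation vector (axis times angle).
In Python, from rig import env gives the robot as it stands.
- The arm moves only by the tool send_rows, never from a script. Its argument "commands" is a list of rows, each a list of 3 entries, a list of its own where there are three numbers: the shift along the tool's x, y, z normalised to -1 to 1, where 1 is 0.025 m, then the turn, a rotation vector about the tool's x, y, z normalised to -1 to 1, where 1 is 0.15 rad, then the closure, from -1 (fully open) to 1 (shut). A call has 1 to 5 rows; each row shifts and turns the commanded pose from where the row before left it, along the tool's axes as they then stand; what a row does not reach is not made up. A row lasts 1/10 s, in which the tool goes at most 50 mm and 8.59 degrees, less where a joint would pass 70% of its speed; a pose out of reach is approached as far as the arm can. A call with a number of a shift or a turn outside -1 to 1 is refused whole. A call with a gripper value outside its range is refused whole. The fingers move at their own pace and stop on an object; the grip force is fixed at half the most. Time passes only in rows, so rows that do not move let the fingers close. It gives the time, the measured TCP pose, the force, the opening and the grip force at its end, in the units of the state.
- env.read_state(): the state, without advancing time (a new reading comes with each control period).
- env.get_image(name): name is "scene" or "top" or "wrist"; returns the picture (420x560x3 uint8, red, green, blue); there is no depth.
- env.calibration(name): a dict with "K" (3x3 intrinsics, pixels), "R" (3x3) and "t" (3): a world point X has camera coordinates R X + t; the wrist camera has in their place "tool_from_camera" (4x4, takes a point from camera to tool coordinates, whose origin is the TCP and whose axes are the flange's). Camera axes: x right, y down, z forward; pixel columns grow to the right and rows downward; lengths in m; the calibration is good to about 2 mm. A picture is of the moment at which its call begins: read the wrist's pose just before it. calibration takes no time and is no camera call.
- env.finish_job(): hands the job in; it is judged then, once.
Trained networks look in the newest picture that a camera, given by its name, has taken for a name from the list of things; names that differ only in an ending like _2 or _b are one class to them, and where a whole thing is asked for, a point or a joint stands for the part that bears it (a point fixed in the world has none). Each returns a list of dicts, best first, with "confidence" (0 to 1); they miss things now and then, are a little off and sometimes report something else, mostly with a low value. They report only what shows in the picture. A call takes as long as a camera call. They do not tell look-alikes from the thing itself.
- env.outline_of(camera, thing): "region" (420x560 bool, what is visible of it) and "box" ([left, top, width, height] as shares, 0 to 1, of the picture: columns of its width, rows of its height, round what is visible of it).
- env.place_of(camera, thing): "centre" ([column, row] as shares, 0 to 1, of the picture: columns of its width, rows of its height: a listed point, or the origin of a listed thing).
The state is a dict: "time_s": time; "joints": joint angles; "qvel": joint speeds; "joint_torque": joint torques, N m; "tool_pos": TCP position; "orientation": TCP orientation; "ft_force": force on the tool from outside, world axes, zero at the start; "moment": the same for the moment, N m; "opening": finger opening in m; "gripper_force": force on a finger pad.
Only numpy, scipy, OpenCV 4.12 (cv2) and the standard library are available. Lean on these libraries where they do the work, as an engineer would, in place of code of your own. Each camera call takes 0.05 s, during which the arm holds its last target. There are 200 camera calls.

TASK

A roller bearing lies at the low end of the sloped aluminium gutter. Push it with your fingertips up the gutter and over the little ridge, so that it rests in the nest in front of the end stop and does not roll back, and then push the cross bolt fully home behind it by its upright pin. The bearing must only be pushed along the gutter, never lifted or taken out of it, and the loose things on the desk stay where they are.

Things in the scene. Friction and masses are not known exactly. Their poses are not given: they have to be found in the camera images.
- gutter: Fixed stand: steel base plate 290 x 84 mm, 8 mm thick, on the desk, two posts carry the sloping channel. Origin: centre of the plate's underside. x: level, along the gutter to its high end (roughly to the robot's left); y: across, to the bolt's side (roughly towards the robot); z up. Stands elsewhere in every run, does not move.
- ramp: Sloping aluminium channel, fixed on the stand, 250 mm long, rising at 0.14 rad towards +x. Origin: on the middle line of its floor, 45 mm above the gutter's origin; x up the slope along the floor, y across as the gutter's y, z square to the floor. 34 mm wide inside; walls 3 mm thick, 12 mm high above the floor. 'Ramp frame' below means this one.
- low_lip (a point): Middle of the top of the lip at the low end: 8 mm high above the channel's floor, 5 mm thick, at x = -124 mm in the ramp frame. Nothing stands beyond it but the low base plate, so a finger can come down there behind the bearing.
- ridge (a point): Crest of the round ridge across the channel's floor, 3.5 mm high, at x = +80 mm in the ramp frame. A bearing let go short of it rolls back down to the lip.
- nest (a point): Middle of the nest between ridge and end stop, where the nested bearing's centre lies (it rests within 3 mm): x = +95, y = 0, z = 21 mm in the ramp frame. The end stop is 26 mm high, with its face at x = +118.5 mm.
- bearing_centre (a point): Centre of the bearing in the gutter: steel cylinder, 42 mm diameter, 30 mm long, grooved, about 0.16 kg, lightly oiled (slippery), axis across the gutter, so that it rolls along. Centre 21 mm above the channel's floor (3.5 mm more on the ridge); starts against the lip, at about x = -105 mm in the ramp frame. The point's axes turn as it rolls.
- bolt (a joint): Cross bolt: steel rod, 8 mm diameter, that slides towards the ramp's -y at x = +65, z = 16 mm in the ramp frame (above the walls). In m: 0 = drawn out (rod end at y = +20 mm), 0.034 = fully home (rod end at y = -14 mm, across the channel behind the nested bearing). Starts between 0 and 0.005, needs about 2 N, stays where it is left.
- bolt_handle (a point): On the axis of the bolt's upright pin, 15 mm below its top. Steel pin, 12 mm diameter, black cap 15 mm wide and 6 mm high; pin and cap stand from z = 11 to 53 mm in the ramp frame, square to the floor; the point is at x = +65, y = +84 less the bolt's value, z = 38 mm. Push it towards the ramp's -y.
- bolt_guide (a point): Middle of the top of the bolt's fixed guide, at x = +65, y = +32, z = 25 mm in the ramp frame; it is 22 mm wide along x and reaches from y = +24 to +40 mm. It stands on a bracket below the bolt, x = +52 to +78, y = +17 to +95 mm, top at z = 6 mm.
- spare_bearing: A second bearing of the same make, 42 mm diameter and 30 mm high, lying flat on the desk; loose, stays where it is. Origin at its underside.
- marker: Marker pen, 118 mm long, 16 mm thick, lying on the desk at the left; loose, stays.
- flux_tin: Round tin, 58 mm diameter, 62 mm high, standing on the desk at the left; loose, stays. Origin at its underside.
- usb_stick: USB stick, 54 x 18 x 8 mm, lying on the desk in front of the gutter; loose, stays.
- coax_tee: Small T-shaped metal connector, 26 x 34 x 14 mm, lying on the desk to the right of the gutter; loose, stays.
- solder_reel: Reel of solder wire, 53 mm diameter, 36 mm high, standing flat on the desk behind and to the right; loose, stays.
There are look-alikes about, which are no part of the job. Leave any purple or red look-alike of the part that bears bearing_centre alone.

How it is judged:
By the outcome, as a careful person would: the job done as asked, in the order asked, and still so for the second after the job is handed in, with the robot touching nothing.
It also fails if it takes over 51 s, if anything falls off the work surface, if the arm or the gripper's body presses on something with over 40 N, if the wrist force passes 120 N, or if a joint passes its speed limit or range.

## Working session

There is one attempt and no reset: what is moved stays moved. The work goes in short steps, Python scripts to look and compute and a tool call to move; the robot and the scene stay as the last step left them, time stands still between calls to the robot, and variables do not carry over. Pictures are saved under pics/ and viewed, at most 10 in all, crops included, and the job is handed in when it is done.

Besides the shell and the picture viewer there is one more tool, called as name(argument=value, ...) on one line, values as JSON. send_rows: Moves the arm, as the interface text tells. Its arguments: {"type":"object","properties":{"commands":{"type":"array"}},"required":["commands"]}

```bash
ls; mkdir -p pics; cat > h.py <<'E'
import numpy as np,cv2
from rig import env
from scipy.spatial.transform import Rotation as Ro
def save(n,f): 
    im=env.get_image(n); cv2.imwrite('pics/'+f,im[:,:,::-1]); return im
E
python3 - <<'E'
from h import *
a=save('scene','s0.png');b=save('top','t0.png')
cv2.imwrite('pics/st.png',cv2.resize(np.vstack([a,b])[:,:,::-1],(560,840))[:, :])
for c in ['scene','top']:
    k=env.calibration(c);print(c,k['K'].round(1).tolist(),k['R'].round(3).tolist(),k['t'].round(3).tolist())
    for n in ['gutter','ramp','low_lip','ridge','nest','bearing_centre','bolt_handle','bolt_guide','usb_stick','flux_tin','marker']:
        print(n,[((np.array(d['centre'])*[560,420]).round(1).tolist(),round(d['confidence'],2)) for d in env.place_of(c,n)][:4])
print(env.read_state())
E
```

```text
pics
scene [[395.7, 0.0, 278.4], [0.0, 395.7, 209.5], [0.0, 0.0, 1.0]] [[0.972, -0.233, -0.019], [-0.193, -0.757, -0.625], [0.131, 0.611, -0.781]] [-0.513, 0.208, 0.805]
gutter [([270.3, 219.5], 0.71)]
ramp []
low_lip [([271.8, 257.5], 0.87), ([263.6, 169.8], 0.6)]
ridge [([263.3, 177.2], 0.81)]
nest [([261.6, 169.1], 0.79), ([372.0, 303.7], 0.67), ([200.3, 161.3], 0.58)]
bearing_centre [([315.5, 209.5], 0.73), ([304.5, 294.0], 0.69), ([266.9, 304.6], 0.57), ([266.7, 242.1], 0.55)]
bolt_handle [([270.2, 220.6], 0.57), ([228.6, 174.5], 0.42)]
bolt_guide [([246.2, 179.8], 0.93)]
usb_stick [([210.5, 254.6], 0.44)]
flux_tin [([280.1, 141.5], 0.71)]
marker [([202.2, 162.2], 0.79)]
top [[438.5, 0.0, 275.8], [0.0, 438.5, 210.6], [0.0, 0.0, 1.0]] [[0.003, -1.0, 0.011], [-0.992, -0.005, -0.127], [0.127, -0.01, -0.992]] [0.057, 0.529, 1.238]
gutter [([260.8, 209.7], 0.91)]
ramp [([256.0, 211.3], 0.98), ([178.6, 253.8], 0.17)]
low_lip [([301.8, 214.5], 0.68)]
ridge [([230.9, 209.0], 0.63), ([283.4, 260.7], 0.59), ([166.0, 175.2], 0.5)]
nest [([222.2, 208.9], 0.85), ([281.7, 258.0], 0.68)]
beari
[... 288 characters left out ...]
, 256.8], 0.53)]
{'time_s': 1.2, 'joints': array([-8.50387292e-01,  2.55041035e-01,  1.08187230e-01,  2.73350048e-05,
       -1.42390871e+00, -2.84572961e-01]), 'qvel': array([-0.00119152,  0.00170522, -0.0004026 , -0.00072886,  0.00106084,
        0.00015517]), 'joint_torque': array([-2.04017133e-04, -3.86414337e+01,  2.38069046e+01,  5.36778733e+00,
       -6.55918575e-04, -1.17504948e-05]), 'tool_pos': array([ 0.23218295, -0.49857061,  0.25031339]), 'orientation': array([ 6.79208599e-01, -3.06728438e+00,  6.70013880e-05]), 'ft_force': array([ 0.22875033, -0.42216154, -0.23985832]), 'moment': array([-0.05028392, -0.02012204, -0.01950162]), 'gripper_force': 0.0, 'opening': 0.08570086314236}
```

View pics/s0.png

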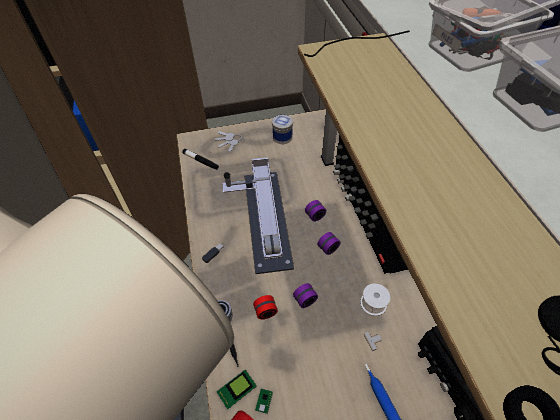

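View pics/t0.png

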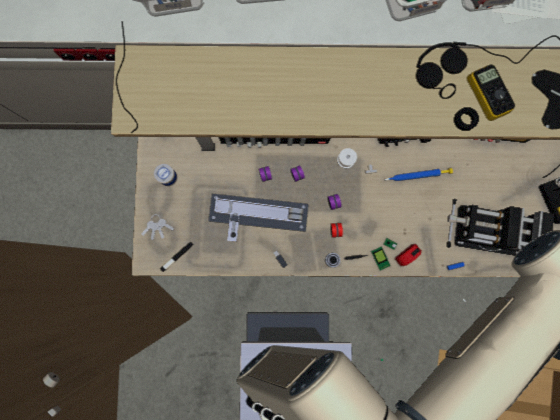

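The top view shows the gutter with the steel bearing at (294,213). The look-alikes are purple at (266,174), (297,173) and (334,201), and red at (336,229). I choose the grey bearing inside the gutter at its low end. Next I fit the gutter pose from both cameras and check it in a close crop.

```bash
cat >> h.py <<'E'
from scipy.optimize import least_squares
def Rp(): return Ro.from_euler('y',-0.14).as_matrix()
def ramp2g(p): return Rp()@np.array(p)/1000+[0,0,.045]
P={'gutter':np.zeros(3),'low_lip':ramp2g([-124,0,8]),'ridge':ramp2g([80,0,3.5]),'nest':ramp2g([95,0,21]),'bearing_centre':ramp2g([-105,0,21]),'bolt_guide':ramp2g([65,32,25]),'bolt_handle':ramp2g([65,82,38]),'ramp':ramp2g([0,0,0])}
def g2w(q,p): return Ro.from_euler('z',q[2]).apply(p)+[q[0],q[1],0]
def proj(c,X):
    k=env.calibration(c); Y=k['R']@X+k['t']; Y=k['K']@Y; return Y[:2]/Y[2]
E
python3 - <<'E'
from h import *
S={'gutter':(270.3,219.5),'low_lip':(271.8,257.5),'ridge':(263.3,177.2),'nest':(261.6,169.1),'bearing_centre':(266.7,242.1),'bolt_guide':(246.2,179.8),'bolt_handle':(228.6,174.5)}
T={'gutter':(260.8,209.7),'ramp':(256,211.3),'low_lip':(301.8,214.5),'ridge':(230.9,209),'nest':(222.2,208.9),'bearing_centre':(294.4,213.7),'bolt_guide':(232.1,220.3),'bolt_handle':(232.6,238.4)}
obs=[('scene',n,v) for n,v in S.items()]+[('top',n,v) for n,v in T.items()]
f=lambda q:np.concatenate([proj(c,g2w(q,P[n]))-v for c,n,v in obs])
r=least_squares(f,[0.45,0.05,1.6],loss='soft_l1')
q=r.x;print(q)
for o,e in zip(obs,f(q).reshape(-1,2).round(1)):print(o[0],o[1],e)
for n in P: print(n,g2w(q,P[n]).round(4))
im=cv2.imread('pics/t0.png'); im=cv2.resize(im[150:290,150:350],(800,560),interpolation=cv2.INTER_CUBIC)
for p in [(-.145,-.042,.008),(.145,-.042,.008),(.145,.042,.008),(-.145,.042,.008)]+[P[n] for n in P]:
    u=(proj('top',g2w(q,np.array(p)))-[150,150]+.5)*4; cv2.circle(im,tuple(int(v) for v in u),3,(0,0,255),1)
cv2.imwrite('pics/c1.png',im)
E
```

```text
[0.52452693 0.1113869  1.469607  ]
scene gutter [-3.9 -0.8]
scene low_lip [ 0.6 -2.9]
scene ridge [-1.8  0.4]
scene nest [-1.1 -0.9]
scene bearing_centre [4.4 1.8]
scene bolt_guide [ 2.  -0.8]
scene bolt_handle [-2.7  3.6]
top gutter [-2.6  3.5]
top ramp [ 1.8 -0. ]
top low_lip [-1.3  1.7]
top ridge [-0.9 -1.3]
top nest [ 2.8 -2.6]
top bearing_centre [0.5 1.2]
top bolt_guide [ 2.3 -1.5]
top bolt_handle [-0. -2.]
gutter [0.5245 0.1114 0.    ]
low_lip [ 0.512  -0.0119  0.0356]
ridge [0.5325 0.1897 0.0596]
nest [0.5337 0.2021 0.0791]
bearing_centre [0.5137 0.005  0.0511]
bolt_guide [0.4988 0.1752 0.0788]
bolt_handle [0.4489 0.1784 0.0917]
ramp [0.5245 0.1114 0.045 ]
```

View pics/c1.png

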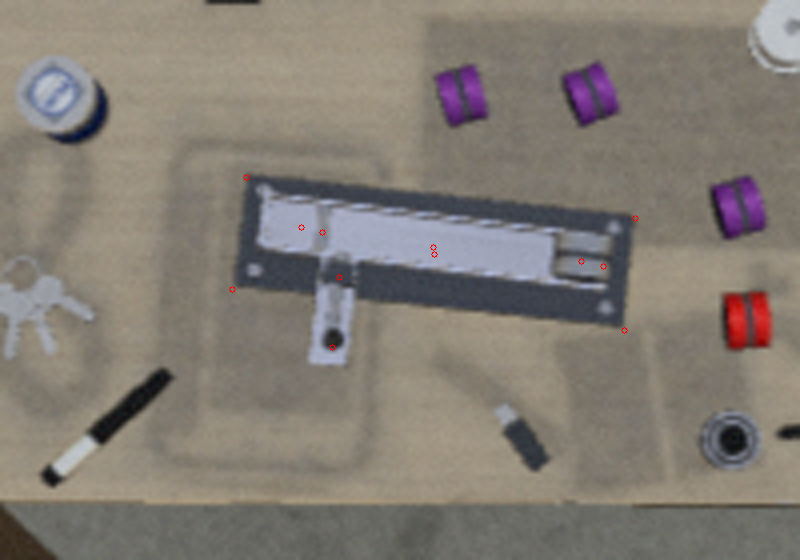

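The crop confirms the grey bearing lies between the walls at the low end (crop 582,255), and the projected plate corners agree to about 1 px. I refit with the plate corners and turn the tool first.

```bash
cat >> h.py <<'E'
def to(q,pr,yawg=True):
    """print shift in tool units and turn to get TCP to ramp point pr(mm), fingertips counted: pr is fingertip centre"""
    s=env.read_state(); R=Ro.from_rotvec(s['orientation'])
    X=g2w(q,ramp2g(pr))+[0,0,.019]
    gx=np.array([np.cos(q[2]),np.sin(q[2]),0]); gy=np.array([-gx[1],gx[0],0])
    Rt=Ro.from_matrix(np.c_[gy,gx,[0,0,-1]])
    turn=(R.inv()*Rt).as_rotvec()/.15
    d=Rt.inv().apply(X-s['tool_pos'])/.025
    print('t',round(s['time_s'],2),'tcp',s['tool_pos'].round(4),'goal',X.round(4),'turn',turn.round(2),'shift(after turn)',d.round(2),'F',s['ft_force'].round(1),'op',round(s['opening'],3))
E
python3 - <<'E'
from h import *
c=np.array([(250,177),(636,214),(624,326),(234,287)])/4+150-.5
C=[(.145,-.042,.008),(-.145,-.042,.008),(-.145,.042,.008),(.145,.042,.008)]
T={'ridge':(150+322/4,150+228/4),'bolt_handle':(150+333/4,150+338/4)}
obs=[('top',np.array(p),v,3) for p,v in zip(C,c)]+[('scene',P[n],v,1) for n,v in {'low_lip':(271.8,257.5),'ridge':(263.3,177.2),'nest':(261.6,169.1),'bolt_guide':(246.2,179.8)}.items()]
f=lambda q:np.concatenate([w*(proj(cc,g2w(q,p))-v) for cc,p,v,w in obs])
q=least_squares(f,[0.52,0.11,1.47],loss='soft_l1').x;print(q,f(q).round(1));np.save('q.npy',q)
to(q,[-150,0,140])
E
```

```text
[0.52648402 0.11024671 1.47508355] [-1.8 -1.1  0.4  0.3  1.8  0.6  0.1  0.5  1.9 -2.7 -1.1  0.6 -0.4 -0.7
  2.8 -0.6]
t 1.2 tcp [ 0.2322 -0.4986  0.2503] goal [ 0.5104 -0.0571  0.1817] turn [-0.   -0.    3.54] shift(after turn) [-9.39 18.64  2.74] F [ 0.2 -0.4 -0.2] op 0.086
```

send_rows(commands=[[[0, 0, 0], [0, 0, 0.87], 1], [[0, 0, 0], [0, 0, 0.87], 1], [[0, 0, 0], [0, 0, 0.87], 1], [[0, 0, 0], [0, 0, 0.87], 1]])

```text
time_s: 1.6
tool_pos: [0.2322, -0.4986, 0.2503]
orientation: [-0.144, -3.138, -0.0]
ft_force: [0.2, 0.2, -0.7]
opening: 0.0282
gripper_force: 0.0
```

```bash
python3 -c "
from h import *
to(np.load('q.npy'),[-150,0,140])"
```

```text
t 1.6 tcp [ 0.2322 -0.4986  0.2503] goal [ 0.5104 -0.0571  0.1817] turn [ 0.   -0.    0.03] shift(after turn) [-9.39 18.64  2.74] F [ 0.2  0.2 -0.7] op 0.028
```

send_rows(commands=[[[-0.47, 0.93, 0], [0, 0, 0], 1], [[-0.47, 0.93, 0], [0, 0, 0], 1], [[-0.47, 0.93, 0], [0, 0, 0], 1], [[-0.47, 0.93, 0], [0, 0, 0], 1], [[-0.47, 0.93, 0], [0, 0, 0], 1]])

```text
time_s: 2.1
tool_pos: [0.3011, -0.3869, 0.2503]
orientation: [0.136, 3.138, -0.0]
ft_force: [-0.7, -0.1, 0.0]
opening: 0.0001
gripper_force: 0.0
```

send_rows(commands=[[[-0.47, 0.93, 0], [0, 0, 0], 1], [[-0.47, 0.93, 0], [0, 0, 0], 1], [[-0.47, 0.93, 0], [0, 0, 0], 1], [[-0.47, 0.93, 0], [0, 0, 0], 1], [[-0.47, 0.93, 0], [0, 0, 0], 1]])

```text
time_s: 2.6
tool_pos: [0.3697, -0.2761, 0.2504]
orientation: [0.135, 3.138, -0.0]
ft_force: [0.6, -0.8, 0.4]
opening: 0.0001
gripper_force: 0.0
```

send_rows(commands=[[[-0.47, 0.93, 0], [0, 0, 0], 1], [[-0.47, 0.93, 0], [0, 0, 0], 1], [[-0.47, 0.93, 0], [0, 0, 0], 1], [[-0.47, 0.93, 0], [0, 0, 0], 1], [[-0.47, 0.93, 0], [0, 0, 0], 1]])

```text
time_s: 3.1
tool_pos: [0.4382, -0.1653, 0.2504]
orientation: [0.135, 3.138, -0.0]
ft_force: [-0.3, -0.0, -0.6]
opening: -0.0
gripper_force: 0.0
```

send_rows(commands=[[[-0.47, 0.93, 0], [0, 0, 0], 1], [[-0.47, 0.93, 0], [0, 0, 0], 1], [[-0.47, 0.93, 0], [0, 0, 0], 1], [[-0.47, 0.93, 0], [0, 0, 0], 1], [[0, 0, 0], [0, 0, 0], 1]])

```text
time_s: 3.6
tool_pos: [0.4938, -0.0757, 0.2499]
orientation: [-0.131, -3.139, -0.001]
ft_force: [-0.5, -0.8, -0.5]
opening: -0.0002
gripper_force: 0.0
```

```bash
cat >> h.py <<'E'
def wproj(s,X):
    k=env.calibration('wrist'); T=np.array(k['tool_from_camera'])
    Y=Ro.from_rotvec(s['orientation']).inv().apply(X-s['tool_pos']); Y=T[:3,:3].T@(Y-T[:3,3]); Y=k['K']@Y; return Y[:2]/Y[2]
def wrist(q,f,extra={}):
    s=env.read_state(); im=env.get_image('wrist')[:,:,::-1].copy()
    pts=dict(P); pts.update(extra)
    for a,b in [(-145,-42),(-145,42),(145,42),(145,-42)]: pts['c%d%d'%(a,b)]=np.array([a,b,8])/1000
    for y in (-17,17):
        for x in (-124,0,100): pts['w%d_%d'%(x,y)]=ramp2g([x,y,12])
    for n,p in pts.items():
        u=wproj(s,g2w(q,p)); 
        if 0<u[0]<560 and 0<u[1]<420: cv2.circle(im,(int(u[0]),int(u[1])),4,(0,0,255),1); print(n,u.round(1))
    cv2.imwrite('pics/'+f,im)
    for n in ['low_lip','bearing_centre','gutter','ridge','bolt_handle','bolt_guide','nest']:
        print('net',n,[((np.array(d['centre'])*[560,420]).round(1).tolist(),round(d['confidence'],2)) for d in env.place_of('wrist',n)][:2])
E
python3 -c "
from h import *
q=np.load('q.npy');to(q,[-150,0,140]);wrist(q,'w1.png')"
```

```text
t 3.6 tcp [ 0.4938 -0.0757  0.2499] goal [ 0.5104 -0.0571  0.1817] turn [ 0.   -0.    0.08] shift(after turn) [-0.59  0.8   2.73] F [-0.5 -0.8 -0.5] op -0.0
gutter [422.6 194.4]
low_lip [333.6 199.8]
ridge [517.9 207. ]
nest [544.1 211.9]
bearing_centre [350.9 203.2]
bolt_guide [522.6 181.7]
bolt_handle [544.4 131.5]
ramp [440.9 202.9]
c-145-42 [312.1 225.4]
c-14542 [314.9 161.8]
c14542 [545.7 164.5]
c145-42 [529.4 227.7]
w-124_-17 [332.9 214.3]
w0_-17 [442.6 219.9]
w100_-17 [539.2 224.7]
w-124_17 [334.7 186.5]
w0_17 [447.6 190.8]
w100_17 [547.2 194.6]
net low_lip [([334.5, 201.1], 0.85)]
net bearing_centre [([254.2, 235.6], 0.87), ([337.9, 286.5], 0.84)]
net gutter [([422.1, 192.1], 0.81), ([522.2, 183.2], 0.33)]
net ridge [([517.7, 208.0], 0.66)]
net bolt_handle [([543.5, 135.6], 0.95)]
net bolt_guide [([524.4, 182.9], 0.57)]
net nest [([545.3, 211.1], 0.94)]
```

View pics/w1.png

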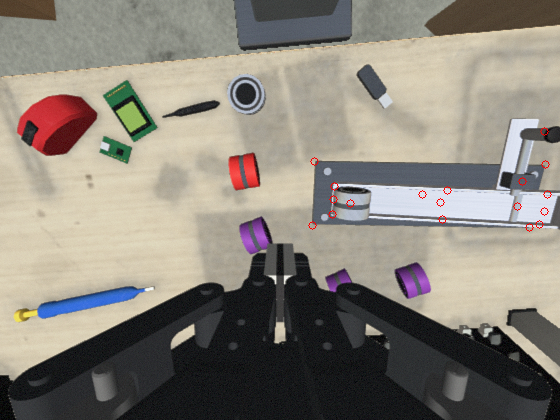

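The wrist view matches the model: low lip at (334,200), bearing at (351,203), ridge at (518,208), handle at (544,134), all within 1–4 px. Going down behind the bearing.

```bash
python3 -c "
from h import *
q=np.load('q.npy');to(q,[-150,0,19]);to(q,[65,0,15.5])"
```

```text
t 4.0 tcp [ 0.4924 -0.0782  0.2505] goal [ 0.512  -0.0402  0.0619] turn [0.   0.   0.06] shift(after turn) [-0.64  1.59  7.54] F [ 0.8  0.5 -0.2] op 0.0
t 4.0 tcp [ 0.4924 -0.0782  0.2505] goal [0.5324 0.1722 0.0884] turn [0.   0.   0.06] shift(after turn) [-0.64 10.12  6.48] F [ 0.8  0.5 -0.2] op 0.0
```

send_rows(commands=[[[-0.16, 0.4, 0.94], [0, 0, 0.06], 1], [[-0.16, 0.4, 0.94], [0, 0, 0], 1], [[-0.16, 0.4, 0.94], [0, 0, 0], 1], [[-0.16, 0.39, 0.94], [0, 0, 0], 1], [[0, 0, 0.94], [0, 0, 0], 1]])

```text
time_s: 4.5
tool_pos: [0.5127, -0.0392, 0.132]
orientation: [0.149, 3.137, 0.0]
ft_force: [0.8, -0.1, 0.0]
opening: 0.0001
gripper_force: 0.0
```

send_rows(commands=[[[0, 0, 0.94], [0, 0, 0], 1], [[0, 0, 0.94], [0, 0, 0], 1], [[0, 0, 0.94], [0, 0, 0], 1], [[0, 0, 0], [0, 0, 0], 1]])

```text
time_s: 4.9
tool_pos: [0.5098, -0.0402, 0.0595]
orientation: [-0.151, -3.132, 0.001]
ft_force: [0.3, -0.2, -0.0]
opening: -0.0
gripper_force: 0.0
```

```bash
python3 -c "
from h import *
q=np.load('q.npy');to(q,[-150,0,19]);to(q,[-130,0,15.5]);to(q,[55,0,15.5]);wrist(q,'w2.png')"
```

```text
t 4.9 tcp [ 0.5098 -0.0402  0.0595] goal [ 0.512  -0.0402  0.0619] turn [-0.01 -0.04 -0.  ] shift(after turn) [-0.09  0.01 -0.1 ] F [ 0.3 -0.2 -0. ] op -0.0
t 4.9 tcp [ 0.5098 -0.0402  0.0595] goal [ 0.514  -0.02    0.0612] turn [-0.01 -0.04 -0.  ] shift(after turn) [-0.09  0.82 -0.07] F [ 0.3 -0.2 -0. ] op -0.0
t 4.9 tcp [ 0.5098 -0.0402  0.0595] goal [0.5315 0.1623 0.087 ] turn [-0.01 -0.04 -0.  ] shift(after turn) [-0.09  8.15 -1.1 ] F [ 0.3 -0.2 -0. ] op -0.0
gutter [506.1 236. ]
low_lip [330.6 258.9]
bearing_centre [369.7 272.2]
c-145-42 [290.2 298. ]
c-14542 [291.4 175.8]
w-124_-17 [329.4 290.1]
w-124_17 [332.3 232.4]
net low_lip [([331.4, 259.0], 0.97)]
net bearing_centre [([139.2, 202.5], 0.57), ([370.3, 267.8], 0.56)]
net gutter [([507.5, 233.4], 0.62)]
net ridge []
net bolt_handle []
net bolt_guide []
net nest []
```

View pics/w2.png

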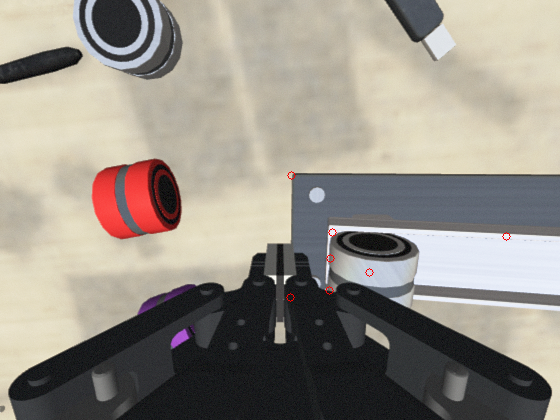

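The wrist view shows the shut fingertips at about (285,260), just left of the lip (331,259) and in line with the grey bearing (372,270). Pushing now.

send_rows(commands=[[[-0.05, 0.3, -0.1], [0, 0, 0], 1], [[-0.04, 0.3, -0.06], [0, 0, 0], 1], [[0, 0.3, -0.04], [0, 0, 0], 1], [[0, 0.4, -0.06], [0, 0, 0], 1], [[0, 0.4, -0.06], [0, 0, 0], 1]])

```text
time_s: 5.8
tool_pos: [0.5186, 0.0034, 0.0704]
orientation: [0.149, 3.138, -0.0]
ft_force: [0.0, -1.7, 0.8]
opening: 0.0
gripper_force: 0.6
```

send_rows(commands=[[[0, 0.4, -0.06], [0, 0, 0], 1], [[0, 0.4, -0.06], [0, 0, 0], 1], [[0, 0.4, -0.05], [0, 0, 0], 1], [[0, 0.4, -0.06], [0, 0, 0], 1], [[0, 0.4, -0.05], [0, 0, 0], 1]])

```text
time_s: 6.3
tool_pos: [0.5234, 0.053, 0.0775]
orientation: [0.149, 3.138, -0.0]
ft_force: [-0.9, -2.6, 1.9]
opening: 0.0001
gripper_force: 1.3
```

```bash
python3 -c "
from h import *
q=np.load('q.npy');to(q,[55,0,15.5]);wrist(q,'w3.png')"
```

```text
t 6.3 tcp [0.5234 0.053  0.0775] goal [0.5315 0.1623 0.087 ] turn [-0.  0.  0.] shift(after turn) [ 0.1   4.38 -0.38] F [-0.9 -2.6  1.9] op 0.0
gutter [359.4 220.8]
low_lip [171.7 238.8]
ridge [537.9 255.7]
bearing_centre [192.1 249.1]
bolt_guide [552.3 206.9]
ramp [380.1 244.9]
c-145-42 [162.2 278.1]
c-14542 [148.5 164.1]
c145-42 [553.9 278.2]
w-124_-17 [171.2 267.2]
w0_-17 [381.3 281.7]
w-124_17 [165.3 214. ]
w0_17 [387.5 223.5]
net low_lip [([172.1, 235.4], 0.67)]
net bearing_centre [([344.2, 255.2], 0.96), ([55.1, 299.6], 0.89)]
net gutter [([357.9, 219.5], 0.81), ([382.2, 240.2], 0.5)]
net ridge [([536.6, 255.5], 0.76)]
net bolt_handle []
net bolt_guide [([551.5, 209.3], 0.56)]
net nest []
```

View pics/w3.png

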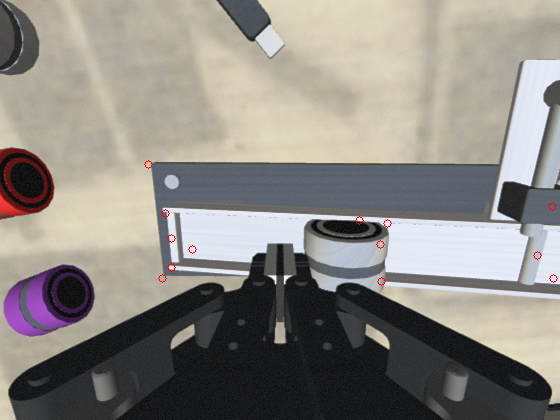

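The bearing, at (344,255), is rolling square ahead of the fingers, with the ridge at (537,256). The tips sit a few mm high, so I flatten the path a little.

send_rows(commands=[[[0.03, 0.4, 0.02], [0, 0, 0], 1], [[0.03, 0.4, 0.02], [0, 0, 0], 1], [[0.02, 0.4, -0.02], [0, 0, 0], 1], [[0.02, 0.4, -0.03], [0, 0, 0], 1], [[0, 0.4, -0.06], [0, 0, 0], 1]])

```text
time_s: 7.2
tool_pos: [0.5254, 0.1033, 0.079]
orientation: [-0.149, -3.138, 0.0]
ft_force: [-0.0, -1.4, 0.4]
opening: -0.0002
gripper_force: 0.6
```

send_rows(commands=[[[0, 0.3, -0.04], [0, 0, 0], 1], [[0, 0.3, -0.04], [0, 0, 0], 1], [[0, 0.3, -0.04], [0, 0, 0], 1], [[0, 0.3, -0.04], [0, 0, 0], 1], [[0, 0.3, -0.04], [0, 0, 0], 1]])

```text
time_s: 7.7
tool_pos: [0.5291, 0.1404, 0.0841]
orientation: [-0.15, -3.138, -0.001]
ft_force: [0.0, -1.1, 1.1]
opening: 0.0001
gripper_force: 1.8
```

```bash
python3 -c "
from h import *
q=np.load('q.npy');to(q,[55,0,15.5]);wrist(q,'w4.png')"
```

```text
t 7.7 tcp [0.5291 0.1404 0.0841] goal [0.5315 0.1623 0.087 ] turn [ 0. -0.  0.] shift(after turn) [-0.01  0.88 -0.12] F [ 0.  -1.1  1.1] op 0.0
gutter [240.4 221.4]
low_lip [ 37.5 238.9]
ridge [368.5 254.9]
nest [405.5 271.7]
bearing_centre [ 45.3 248.8]
bolt_guide [347.8 208.6]
bolt_handle [359.3  88.3]
ramp [230.7 244.7]
c-145-42 [ 51.3 277. ]
c-14542 [ 25.4 166.9]
c14542 [447.7 166.9]
c145-42 [430.6 276.9]
w-124_-17 [ 37.6 266.2]
w0_-17 [225.8 280. ]
w100_-17 [407.  293.2]
w-124_17 [ 25.  215.1]
w0_17 [222.7 224.2]
w100_17 [415.  233.2]
net low_lip [([36.8, 237.1], 0.86)]
net bearing_centre [([350.2, 264.5], 0.82)]
net gutter [([241.6, 220.5], 0.6)]
net ridge []
net bolt_handle [([361.6, 93.8], 0.55)]
net bolt_guide [([346.8, 210.5], 0.81)]
net nest [([407.5, 271.3], 0.75)]
```

View pics/w4.png

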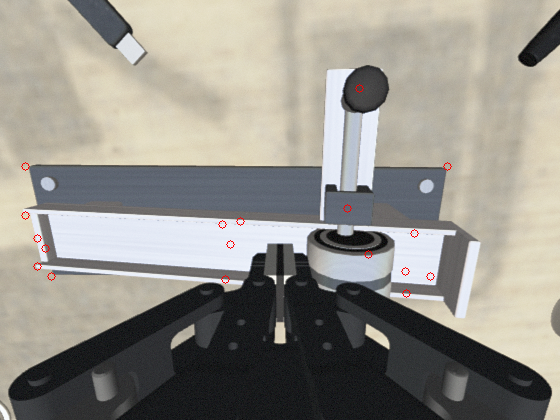

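The bearing at (350,264) has about 28 mm to go to the nest at (407,271), and the bolt guide (347,209) is clear of the fingers. I push on slowly.

send_rows(commands=[[[0, 0.25, -0.04], [0, 0, 0], 1], [[0, 0.25, -0.04], [0, 0, 0], 1], [[0, 0.25, -0.04], [0, 0, 0], 1], [[0, 0.25, -0.03], [0, 0, 0], 1], [[0, 0, 0], [0, 0, 0], 1]])

```text
time_s: 8.6
tool_pos: [0.5317, 0.1654, 0.0879]
orientation: [0.149, 3.137, 0.002]
ft_force: [0.1, 0.1, 0.1]
opening: 0.0002
gripper_force: 0.0
```

```bash
python3 -c "
from h import *
q=np.load('q.npy');to(q,[55,0,15.5]);wrist(q,'w5.png',{'pre':ramp2g([91,0,21])})"
```

```text
t 8.6 tcp [0.5317 0.1654 0.0879] goal [0.5315 0.1623 0.087 ] turn [0.01 0.   0.  ] shift(after turn) [-0.   -0.12  0.03] F [0.1 0.1 0.1] op 0.0
gutter [208.  219.6]
low_lip [  2.9 236.4]
ridge [322.1 251.7]
nest [352.4 267.6]
bearing_centre [  7.6 245.9]
bolt_guide [292.9 206. ]
bolt_handle [291.3  88.9]
ramp [190.7 241.9]
pre [344.2 267.1]
c-145-42 [ 22.3 274.3]
c14542 [408.7 165.8]
c145-42 [395.7 274.1]
w-124_-17 [  3.2 263.2]
w0_-17 [184.3 276.4]
w100_-17 [358.  288.9]
w0_17 [179.  221.7]
w100_17 [362.8 230.1]
net low_lip [([3.6, 235.9], 0.55)]
net bearing_centre [([357.3, 264.7], 0.55)]
net gutter [([207.8, 219.0], 0.86)]
net ridge [([322.0, 250.5], 0.71)]
net bolt_handle [([294.1, 95.0], 0.88)]
net bolt_guide [([294.4, 208.1], 0.94)]
net nest [([189.0, 237.5], 0.24)]
```

The force is zero. The network puts the bearing at (357,265) against the nest at (352,268), so it has dropped over the ridge. Backing off and rising, then looking.

send_rows(commands=[[[0, -0.4, 0], [0, 0, 0], 1], [[0, -0.2, -0.9], [0, 0, 0], 1], [[0, 0, -1], [0, 0, 0], 1], [[0, 0, -1], [0, 0, 0], 1], [[0, 0, 0], [0, 0, 0], 1]])

```text
time_s: 9.5
tool_pos: [0.532, 0.1495, 0.1642]
orientation: [0.149, 3.131, 0.004]
ft_force: [-0.1, -0.1, 0.2]
opening: 0.0002
gripper_force: 0.0
```

```bash
python3 -c "
from h import *
q=np.load('q.npy');to(q,[65,112,80]);to(q,[65,112,32]);wrist(q,'w6.png')"
```

```text
t 9.5 tcp [0.532  0.1495 0.1642] goal [0.4201 0.1739 0.1523] turn [0.02 0.04 0.  ] shift(after turn) [4.55 0.54 0.48] F [-0.1 -0.1  0.2] op 0.0
t 9.5 tcp [0.532  0.1495 0.1642] goal [0.4207 0.1806 0.1048] turn [0.02 0.04 0.  ] shift(after turn) [4.55 0.81 2.38] F [-0.1 -0.1  0.2] op 0.0
gutter [240.9 194. ]
low_lip [ 97.5 203.1]
ridge [327.9 210.5]
nest [348.6 217.7]
bearing_centre [106.6 207.8]
bolt_guide [309.7 175.5]
bolt_handle [311.2 100.6]
ramp [234.3 205.8]
c-145-42 [100.1 235.7]
c-14542 [ 85.1 152.7]
c14542 [390.7 152.8]
c145-42 [382.1 235.5]
w-124_-17 [ 97.5 222.5]
w0_-17 [231.1 229. ]
w100_-17 [352.6 234.8]
w-124_17 [ 90.7 185.3]
w0_17 [229.2 189.4]
w100_17 [355.7 193.2]
net low_lip [([99.8, 202.2], 0.97)]
net bearing_centre [([19.3, 249.6], 0.78), ([346.9, 213.0], 0.7)]
net gutter [([240.7, 193.8], 0.89)]
net ridge [([328.5, 208.7], 0.81)]
net bolt_handle [([310.6, 105.7], 0.78)]
net bolt_guide [([308.4, 178.1], 0.82)]
net nest []
```

View pics/w6.png

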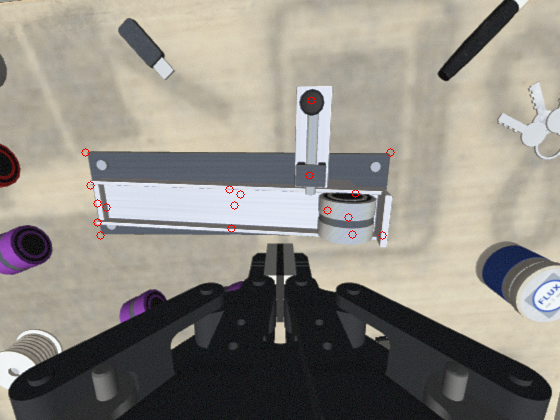

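The bearing rests in the nest at (347,215) and the pin cap is at (312,102). Moving to the robot's side of the pin and going down.

send_rows(commands=[[[0.91, 0.16, 0], [0, 0, 0], 1], [[0.91, 0.16, 0], [0, 0, 0], 1], [[0.91, 0.16, 0], [0, 0, 0], 1], [[0.91, 0.16, 0], [0, 0, 0], 1], [[0.91, 0.16, 0], [0, 0, 0], 1]])

```text
time_s: 10.4
tool_pos: [0.4177, 0.1803, 0.1599]
orientation: [-0.15, -3.138, 0.001]
ft_force: [-0.2, -0.0, -0.2]
opening: -0.0002
gripper_force: 0.0
```

send_rows(commands=[[[0, 0, 0.8], [0, 0, 0], 1], [[0, 0, 0.8], [0, 0, 0], 1], [[0, 0, 0.75], [0, 0, 0], 1], [[0, 0, 0], [0, 0, 0], 1]])

```text
time_s: 10.8
tool_pos: [0.417, 0.1791, 0.0992]
orientation: [-0.15, -3.134, 0.005]
ft_force: [0.7, -0.5, 0.4]
opening: 0.0001
gripper_force: 0.0
```

```bash
python3 -c "
from h import *
q=np.load('q.npy');to(q,[65,112,32]);to(q,[65,67.5,32])"
```

```text
t 10.8 tcp [0.417  0.1791 0.0992] goal [0.4207 0.1806 0.1048] turn [-0.02 -0.03  0.  ] shift(after turn) [-0.14  0.07 -0.22] F [ 0.7 -0.5  0.4] op 0.0
t 10.8 tcp [0.417  0.1791 0.0992] goal [0.465  0.1763 0.1048] turn [-0.02 -0.03  0.  ] shift(after turn) [-1.92  0.07 -0.22] F [ 0.7 -0.5  0.4] op 0.0
```

Tips are at about z 26 mm in the ramp frame, above the bracket. Pushing the pin.

send_rows(commands=[[[-0.3, 0.03, -0.1], [0, 0, 0], 1], [[-0.3, 0.03, -0.1], [0, 0, 0], 1], [[-0.3, 0, 0], [0, 0, 0], 1], [[-0.3, 0, 0], [0, 0, 0], 1]])

```text
time_s: 11.2
tool_pos: [0.4499, 0.1791, 0.1073]
orientation: [0.15, 3.137, 0.002]
ft_force: [-1.5, 1.3, 0.8]
opening: 0.0
gripper_force: 0.9
```

send_rows(commands=[[[-0.2, 0, 0], [0, 0, 0], 1], [[-0.2, 0, 0], [0, 0, 0], 1], [[-0.12, 0, 0], [0, 0, 0], 1], [[0, 0, 0], [0, 0, 0], 1]])

```text
time_s: 11.6
tool_pos: [0.4621, 0.1776, 0.1064]
orientation: [0.15, 3.138, -0.0]
ft_force: [0.1, 0.1, -0.2]
opening: -0.0001
gripper_force: 0.0
```

```bash
python3 -c "
from h import *
q=np.load('q.npy');to(q,[65,67.5,32]);wrist(q,'w7.png',{'home':ramp2g([65,50,53])})"
```

```text
t 11.6 tcp [0.4621 0.1776 0.1064] goal [0.465  0.1763 0.1048] turn [-0.  0.  0.] shift(after turn) [-0.12 -0.04  0.07] F [ 0.1  0.1 -0.2] op -0.0
gutter [212.2 288.5]
low_lip [ 41.7 313.1]
ridge [306.5 334.4]
nest [328.9 355.7]
bearing_centre [ 48.2 326.4]
bolt_guide [280.9 311.3]
bolt_handle [277.6 241.7]
ramp [198.6 320.9]
home [273.2 313.9]
c-145-42 [ 52.7 334.5]
c-14542 [ 31.4 248.5]
c14542 [382.3 248.5]
c145-42 [373.5 334.5]
w-124_-17 [ 41.7 335.2]
w0_-17 [193.6 351.9]
w100_-17 [335.  367.3]
w-124_17 [ 31.7 296.6]
w0_17 [189.7 310.8]
w100_17 [337.7 324. ]
net low_lip [([44.0, 312.6], 0.58)]
net bearing_centre []
net gutter [([213.6, 284.6], 0.75)]
net ridge [([200.4, 314.6], 0.18)]
net bolt_handle []
net bolt_guide [([281.1, 313.2], 0.94)]
net nest []
```

View pics/w7.png

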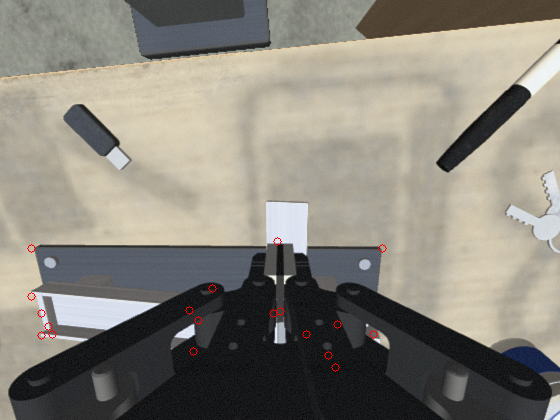

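The fingers hide the pin at about (277,300), and the measured position is about 3 mm short of home. I push on gently until the force rises at the stop.

send_rows(commands=[[[-0.1, 0, 0], [0, 0, 0], 1], [[-0.06, 0, 0], [0, 0, 0], 1], [[0, 0, 0], [0, 0, 0], 1]])

```text
time_s: 12.3
tool_pos: [0.4644, 0.1773, 0.1064]
orientation: [-0.15, -3.135, 0.0]
ft_force: [-6.8, 1.5, 4.7]
opening: 0.0
gripper_force: 3.5
```

send_rows(commands=[[[-0.06, 0, 0], [0, 0, 0], 1], [[-0.06, 0, 0], [0, 0, 0], 1], [[0, 0, 0], [0, 0, 0], 1]])

```text
time_s: 12.6
tool_pos: [0.4649, 0.1771, 0.1062]
orientation: [-0.151, -3.131, 0.0]
ft_force: [-17.3, 4.9, 12.5]
opening: 0.0001
gripper_force: 9.0
```

The force has risen to 17 N with hardly any motion, so the bolt is at its stop. Backing off and rising to look.

send_rows(commands=[[[0.5, 0, 0], [0, 0, 0], 1], [[0.5, 0, 0], [0, 0, 0], 1], [[0, 0, -1], [0, 0, 0], 1], [[0, 0, -1], [0, 0, 0], 1], [[0, 0, -1], [0, 0, 0], 1]])

```text
time_s: 13.1
tool_pos: [0.4434, 0.1793, 0.1825]
orientation: [0.149, 3.138, -0.0]
ft_force: [0.5, -0.3, -0.5]
opening: -0.0002
gripper_force: 0.0
```

send_rows(commands=[[[-0.8, 0, -1], [0, 0, 0], 1], [[-0.9, 0, 0], [0, 0, 0], 1], [[-0.9, 0, 0], [0, 0, 0], 1], [[-0.9, 0, 0], [0, 0, 0], 1], [[0, 0, 0], [0, 0, 0], 1]])

```text
time_s: 13.6
tool_pos: [0.5323, 0.1707, 0.2057]
orientation: [0.152, 3.138, -0.001]
ft_force: [-0.5, 0.1, 0.2]
opening: -0.0
gripper_force: 0.0
```

```bash
python3 -c "
from h import *
P['bolt_handle']=ramp2g([65,50,53]);P['rodend']=ramp2g([65,-14,16])
q=np.load('q.npy');to(q,[65,0,100]);wrist(q,'w8.png')"
```

```text
t 13.6 tcp [0.5323 0.1707 0.2057] goal [0.5313 0.1604 0.1721] turn [-0.01  0.   -0.01] shift(after turn) [ 0.   -0.41  1.35] F [-0.5  0.1  0.2] op -0.0
gutter [227.9 188.5]
low_lip [102.7 195.5]
ridge [299.3 201. ]
nest [314.6 206.2]
bearing_centre [110.7 199. ]
bolt_guide [280.7 170.5]
bolt_handle [275.7 151.9]
ramp [220.2 197.5]
rodend [282.  218.1]
c-145-42 [104.5 225.2]
c-14542 [ 92.  152.3]
c14542 [357.7 152. ]
c145-42 [352.5 225. ]
w-124_-17 [102.6 212.3]
w0_-17 [217.1 217.1]
w100_-17 [319.6 221.5]
w-124_17 [ 97.1 179.9]
w0_17 [215. 183.]
w100_17 [321.  185.7]
net low_lip [([101.7, 197.2], 0.77)]
net bearing_centre [([225.3, 284.0], 0.89), ([309.6, 204.9], 0.86)]
net gutter [([227.1, 189.0], 0.69)]
net ridge [([298.2, 198.5], 0.63)]
net bolt_handle [([279.8, 151.6], 0.87), ([219.8, 192.7], 0.52)]
net bolt_guide [([280.9, 173.6], 0.74), ([228.1, 187.3], 0.53)]
net nest []
```

View pics/w8.png

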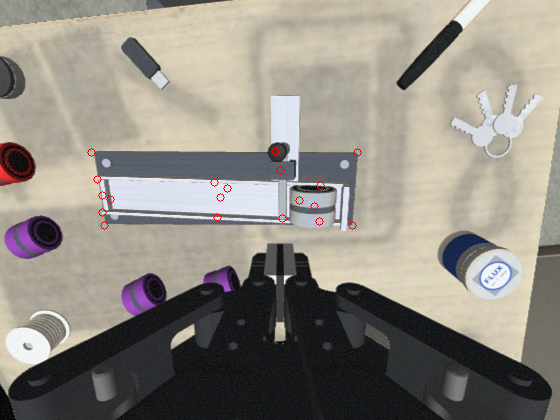

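The pin cap is at (279,152), on the predicted home spot. The rod crosses the channel to (282,217) behind the nested bearing at (312,205), and the loose things look undisturbed. Handing in.

```bash
python3 -c "
from rig import env
print(env.finish_job())"
```

```text
the job is handed in; nothing more can be done
None
```

The job is handed in: the bearing rests in the nest, the cross bolt is home behind it (17 N at its stop), the loose things I could see looked unmoved, and it took about 14 s of the 51 s allowed.

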